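# Index the divider in the parts drawer

### The arm

A 7-joint arm with a two-finger parallel gripper is mounted at the origin on the work surface. World frame = base frame: x ahead of the robot, y to its left, z up, the work surface at z = 0. Lengths are in m, angles in rad, forces in N, time in s.
With the tool pointing down it reaches from about 0.35 to 0.9 m from the base axis. Payload 8.1 kg.
Tool frame: the origin (TCP) lies between the finger pads; the fingertips stand ahead of it and the grasp point (between the pads) is the TCP (arm.nose_length is the z of the fingertips in the tool frame, in m); z points along the fingers, y is the line along which they close (so a half turn about z gives the same grasp; the last joint's range is limited). The gripper opens to 92 mm and grips with 3 to 60 N. Pads are 19 mm wide; open, the fingers measure 130 mm over their backs; the gripper's body (75 mm by 190 mm) begins 47 mm behind the grasp point.
Start: joints at [1.123, 0.434, 0.025, 1.573, -0.012, 1.134, -0.075], TCP at [0.211, -0.588, 0.246] pointing down, gripper open.
Joint ranges: [-2.62, 2.62], [-0.44, 2.09], [-1.27, 1.32], [0.08, 2.57], [-1.32, 4.46], [0.12, 2], [-2.74, 2.74]. Speed limits (rad/s): [2.22, 2.22, 3.01, 3.01, 3.14, 3.14, 3.14].

### API

Orientations are given as a rotation vector (axis times angle).
In Python, from cell import sensors, optics, arm gives the robot as it stands.
- The arm moves only by the tool arm_command, never from a script. Its argument "deltas" is one flat list of numbers, 7 for each row, row after row: the turn, a rotation vector about the world's x, y, z as a fraction of full scale, then the shift along the world's x, y, z as a fraction of full scale, then the finger opening in mm, from 0 to 91.8. In form: [wx, wy, wz, dx, dy, dz, fingers, wx, wy, wz, dx, dy, dz, fingers, ...]. A call has 1 to 20 rows; each row is the pose to reach, as a shift and turn from the pose commanded when the call began; what a row does not reach only later rows make up. Full scale, the value 1, is 1 m for a shift and 90 degrees for a turn. A row lasts 1/10 s, in which the tool goes at most 50 mm and 8.59 degrees, less where a joint would pass 70% of its speed; a pose out of reach is approached as far as the arm can. A call with a number of a shift or a turn outside -1 to 1 is refused whole. A call with a gripper value outside its range is refused whole. The fingers move at their own pace and stop on an object; "force" is the grip in N (left out, the last holds). Time passes only in rows, so rows that repeat a pose let the fingers close. It gives the time, the measured TCP pose, the force, the opening and the grip force at its end, in the units of the state.
- sensors.observe(): the state, without advancing time (a new reading comes with each control period).
- optics.get_image(name): name is "scene" or "top" or "wrist"; returns the picture (480x640x3 uint8, blue, green, red); there is no depth.
- optics.calibration(name): a dict with "camera_matrix" (3x3 intrinsics, pixels), "rvec" (rotation vector, rad) and "tvec" (3), from world to camera coordinates, as OpenCV has them. Camera axes: x right, y down, z forward; pixel columns grow to the right and rows downward; lengths in m; the calibration is good to about 2 mm. A picture is of the moment at which its call begins: read the wrist's pose just before it. calibration takes no time and is no camera call; for the wrist camera it gives the pose at the moment of the call.
- arm.sign_off(): hands the job in; it is judged then, once.
The state is a dict: "clock": time; "joints": joint angles; "dq": joint speeds; "joint_efforts": joint torques, N m; "position": TCP position; "ee_rot": TCP orientation; "force": force on the tool from outside, world axes, zero at the start; "ft_torque": the same for the moment, N m; "width": opening from 0.0 (shut) to 1.0 (fully open); "gripper_force": force on a finger pad.
Only numpy, scipy, OpenCV 4.12 (cv2) and the standard library are available. Lean on these libraries where they do the work, as an engineer would, in place of code of your own. Each camera call takes 0.05 s, during which the arm holds its last target. There are 200 camera calls.

### The job

Pull the top drawer of the dark steel parts chest wide open by its handle, then take the orange tab of the divider inside and slide it to the left along its rail until you feel it click into its ball-detent notch (the red pin on the carriage drops). Finish while still gripping the tab with it resting in the notch, so that it can be locked there; do not let go. Leave the lower drawer shut and do not shift the things on the table.

Things in the scene. Friction and masses are not known exactly. Their poses are not given: they have to be found in the camera images.
- chest_front (a point): middle of the top front edge of the dark steel two-drawer chest, fixed to the table, 300 deep (x) x 400 wide (y) x 174 high (the height of this point); chest axes: x from its drawer fronts to its back, y to its left side as the robot sees it. It may stand turned by up to about 15 degrees
- chest_drawer0_handle (a point): middle of the top drawer's steel bar handle: a level round bar 11 thick, 120 long (along the chest's y), its axis 35 in front of the drawer face, 136 above the table, 38 below the chest's top; two 8 thick stems join it to the face 51 either side of the middle. Axes as the chest's. Moves with the drawer
- chest_drawer0 (a joint): how far the top drawer is pulled out, m: 0 shut, 0.17 at its stop; it grows along the chest's -x and slides easily (1 to 2 N). It may start up to 0.02 open. Wide open means more than 0.13. Inside, its floor lies 97 and its rim 152 above the table
- chest_drawer1 (a joint): how far the lower drawer is pulled out, m: 0 shut; leave it shut
- divider_tab (a point): top middle of the divider's orange grip tab, inside the top drawer, hidden until that is open. The tab is an upright block 36 long (chest x), 14 thick (chest y), 99 to 151 above the table, 82 behind the drawer's front face (117 behind the handle's axis). 70 mm are free to its left and right in the drawer, but for low stock (under 20 high) by the side walls. Axes as the chest's
- divider (a joint): how far the divider has slid, m: 0 at its right-hand end (95 right of the drawer's middle), 0.20 at its left-hand end; grows along the chest's +y; starts between 0 and 0.04; drag 1 to 2 N. One notch, hidden in the rail, lies somewhere between 0.08 and 0.15, different each time. From 7 mm before its middle the ball falls in and pulls the divider on with up to 6 N; leaving it takes 7 to 10 N
- carriage (a point): top middle of the divider's black carriage, 36 (chest x) x 40, 42 in front of the tab's middle and 129 above the table; it rides on an aluminium rail across the drawer behind its front. The red pin, 10 across, stands up from its middle. A 3 thick plate, 34 high, runs from it past the tab to the back of the drawer
- pin (a joint): height of the red pin in the carriage, m; it stands on the detent ball: about 0.0035 while the ball rides on the rail, 0 when the ball is fully in the notch (each mm off the notch's middle lifts it about 0.6 mm). Do not press it
- level: yellow spirit level, 300 x 24 x 50, lying on the table to the left; origin under its centre, x along its length
- driver: screwdriver lying on the table to the right; origin under it
- carton: cardboard carton 120 x 160 x 90 on the table to the right; origin under its centre
- can: red can 66 across, 150 high, on the table to the left; origin under its centre
- tee: white plastic pipe tee, 110 x 77 x 44, lying on the table to the far left; origin under the middle of its long tube

How it is judged:
On the way, in this order (a step that is already met when the one before it is completed fails the run):
1. the top drawer is wide open (more than 130 mm) (value of joint chest_drawer0 above 0.13 m), for 0.1 s.
2. the gripped divider rests in its notch (red pin down) (value of joint pin below 0.0016 m and contact force between the fingers and divider above 8 N), for 0.2 s.
At the end, for the whole second after the job is handed in: the fingers still grip the divider (more than 8 N) and it rests in its notch: the red pin less than 1.6 mm up (divider within about 2.5 mm of the notch's middle), slower than 20 mm/s; top drawer open more than 130 mm; lower drawer shut within 15 mm (all of step 2 and value of joint chest_drawer0 above 0.13 m and linear speed of divider below 0.02 m/s and value of joint chest_drawer1 below 0.015 m); the arm keeps its last pose, push and grip.
It fails at once if the lower drawer is pulled out more than 30 mm (value of joint chest_drawer1 above 0.03 m).
It fails at once if a thing on the table (level, screwdriver, carton, can, tee) is moved more than 40 mm (distance of any of level, driver, carton, can, tee from where it was at the start of the episode above 0.04 m).
It also fails if it takes over 64 s, if anything falls off the work surface, if the arm or the gripper's body presses on something with over 40 N, if the wrist force passes 120 N, or if a joint passes its speed limit or range.

## Working session

There is one attempt and no reset: what is moved stays moved. The work goes in short steps, Python scripts to look and compute and a tool call to move; the robot and the scene stay as the last step left them, time stands still between calls to the robot, and variables do not carry over. Pictures are saved under pics/ and viewed, at most 10 in all, crops included, and the job is handed in when it is done.

Besides the shell and the picture viewer there is one more tool, called after "Emit:" as a command line: name --argument value ..., lists and objects as JSON in quotes. arm_command: Moves the arm, as the interface text tells. Its arguments: {"type":"object","properties":{"deltas":{"type":"array","items":{"type":"number"}},"force":{"type":"number"}},"required":["deltas"]}

```bash
mkdir -p pics; cat > h.py <<'E'
import numpy as np, cv2
from cell import sensors, optics, arm
def ray(n,uv):
    c=optics.calibration(n);R=cv2.Rodrigues(np.array(c["rvec"],float))[0];t=np.array(c["tvec"],float).ravel()
    d=R.T@np.linalg.inv(np.array(c["camera_matrix"]))@np.array([uv[0],uv[1],1.]);return -R.T@t,d
def onz(n,uv,z):
    o,d=ray(n,uv);return o+d*(z-o[2])/d[2]
def proj(n,p):
    c=optics.calibration(n);return cv2.projectPoints(np.array(p,float).reshape(-1,1,3),np.array(c["rvec"],float),np.array(c["tvec"],float),np.array(c["camera_matrix"],float),None)[0].reshape(-1,2)
E
python3 - <<'E'
from h import *
s=sensors.observe();print({k:np.round(v,3).tolist() for k,v in s.items()},arm.nose_length)
for n in("scene","top"):
    cv2.imwrite(f"pics/{n}0.png",optics.get_image(n)); print(n,ray(n,(320,240)))
E
```

```text
{'clock': 0.0, 'joints': [1.123, 0.435, 0.025, 1.574, -0.012, 1.134, -0.075], 'dq': [-0.001, -0.001, -0.0, -0.002, -0.002, 0.001, -0.001], 'joint_efforts': [0.0, -66.785, 0.985, -31.446, -0.06, 0.043, 0.0], 'position': [0.211, -0.588, 0.245], 'ee_rot': [-3.093, -0.539, 0.001], 'force': [-0.298, -0.518, 0.498], 'ft_torque': [-0.047, -0.007, 0.012], 'gripper_force': 0.0, 'width': 0.996} 0.019
scene (array([ 1.47133067, -0.09180347,  0.90651474]), array([-0.75718264,  0.12377773, -0.6414428 ]))
top (array([0.41153946, 0.05155099, 1.66250148]), array([ 0.06526004, -0.01330212, -0.99789923]))
```

View pics/scene0.png

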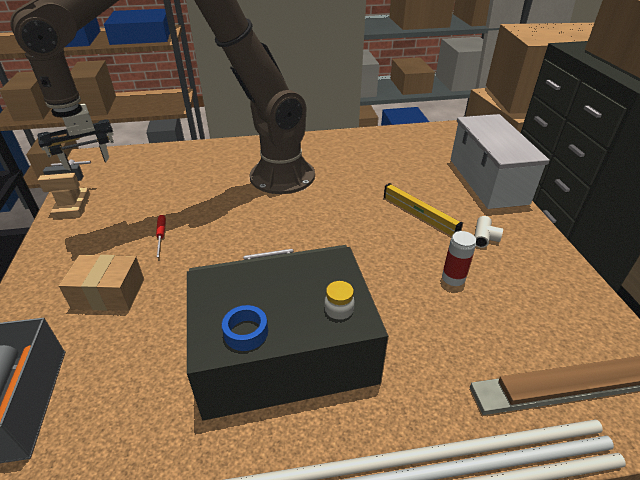

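View pics/top0.png

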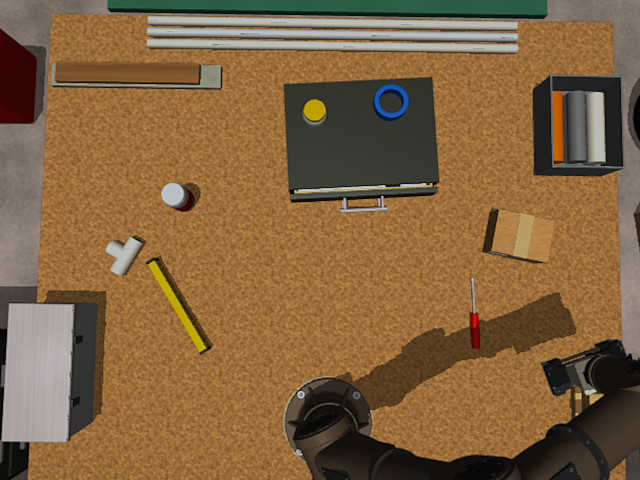

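The top view shows the chest's back edge from (284,84) to (432,78). The drawer is slightly open, and the handle bar runs from about (341,211) to (386,208). I'll measure both.

```bash
python3 - <<'E'
from h import *
im=cv2.imread("pics/top0.png")
g=im[195:222,330:400].min(2).astype(int); hsv=cv2.cvtColor(im,cv2.COLOR_BGR2HSV)
m=((hsv[...,1]<60)&(hsv[...,2]>110)).astype(np.uint8); m[:202]=0;m[222:]=0;m[:,:330]=0;m[:,400:]=0
n,l,st,c=cv2.connectedComponentsWithStats(m); print(st,c)
ys,xs=np.nonzero(m)
r=cv2.minAreaRect(np.float32(np.c_[xs,ys]));print(r)
b=cv2.boxPoints(r)
P=np.array([onz("top",p,.136) for p in b]);print(P.round(4))
C=np.array([onz("top",p,.174) for p in[(284,84),(432,78),(438,181),(290,188)]]);print(C.round(4))
print(np.arctan2(*(C[1]-C[0])[:2]),np.arctan2(*(C[2]-C[3])[:2]),np.linalg.norm(C[1]-C[0]),np.linalg.norm(C[3]-C[0]))
dark=(hsv[...,2]<75).astype(np.uint8);
v=cv2.resize(im[170:225,270:450],None,fx=4,fy=4,interpolation=cv2.INTER_NEAREST);cv2.imwrite("pics/c1.png",v)
E
```

```text
[[     0      0    640    480 306971]
 [   339    202     49     11    229]] [[319.4681452  239.52328722]
 [362.20087336 208.28384279]]
((362.9999694824219, 207.0), (47.99999237060547, 9.999998092651367), 0.0)
[[ 0.5878 -0.0191  0.136 ]
 [ 0.615  -0.0188  0.136 ]
 [ 0.6169 -0.1487  0.136 ]
 [ 0.5897 -0.1488  0.136 ]]
[[ 0.9263  0.1335  0.174 ]
 [ 0.9489 -0.2634  0.174 ]
 [ 0.6697 -0.2786  0.174 ]
 [ 0.6454  0.1127  0.174 ]]
3.084663383546389 3.0794560936139916 0.3975538198516943 0.28166872950282584
```

View pics/c1.png

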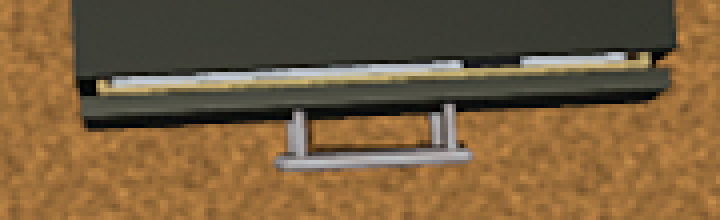

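The bar's middle is at about (0.595, -0.084) and the chest yaw is about +0.057 rad. That fits the chest front edge and the sizes given. I'll hover above the handle with the closing axis along the chest's x.

Emit:
arm_command --deltas '[0, 0, 0.3, 0.15, 0.2, 0, 40, 0, 0, 0.817, 0.384, 0.504, 0, 22, 0, 0, 0.817, 0.384, 0.504, 0, 22, 0, 0, 0.817, 0.384, 0.504, 0, 22, 0, 0, 0.817, 0.384, 0.504, 0, 22, 0, 0, 0.817, 0.384, 0.504, 0, 22, 0, 0, 0.817, 0.384, 0.504, 0, 22, 0, 0, 0.817, 0.384, 0.504, 0, 22, 0, 0, 0.817, 0.384, 0.504, 0, 22, 0, 0, 0.817, 0.384, 0.504, 0, 22, 0, 0, 0.817, 0.384, 0.504, 0, 22, 0, 0, 0.817, 0.384, 0.504, 0, 22, 0, 0, 0.817, 0.384, 0.504, 0, 22, 0, 0, 0.817, 0.384, 0.504, 0, 22, 0, 0, 0.817, 0.384, 0.504, 0, 22, 0, 0, 0.817, 0.384, 0.504, 0, 22, 0, 0, 0.817, 0.384, 0.504, 0, 22, 0, 0, 0.817, 0.384, 0.504, 0, 22]'

```text
clock: 1.9
position: [0.5948, -0.0855, 0.2458]
ee_rot: [2.159, 2.282, -0.001]
force: [-0.2, -0.2, 1.1]
width: 0.241
gripper_force: 0.0
```

```bash
python3 - <<'E'
from h import *
im=optics.get_image("wrist");s=sensors.observe();print(s["clock"],s["position"],s["ee_rot"],s["joints"],s["width"])
cv2.imwrite("pics/w1.png",im)
print(proj("wrist",[[.595,-.084,.136],[.598,-.144,.136],[.5916,-.024,.136]]))
print(ray("wrist",(320,240)))
E
```

```text
1.95 [ 0.59487211 -0.08523706  0.24587662] [ 2.15847084e+00  2.28224037e+00 -2.67465964e-04] [ 0.36074504  0.43684928 -0.43997762  1.60549346  0.1996656   1.14388945
 -0.07028046] 0.23621066928032353
[[317.35969134 238.71886112]
 [316.97278686 306.78113529]
 [317.25731829 160.43230744]]
(array([ 0.59033014, -0.00331229,  0.3837884 ]), array([ 0.02605565, -0.31282334, -0.949574  ]))
```

View pics/w1.png

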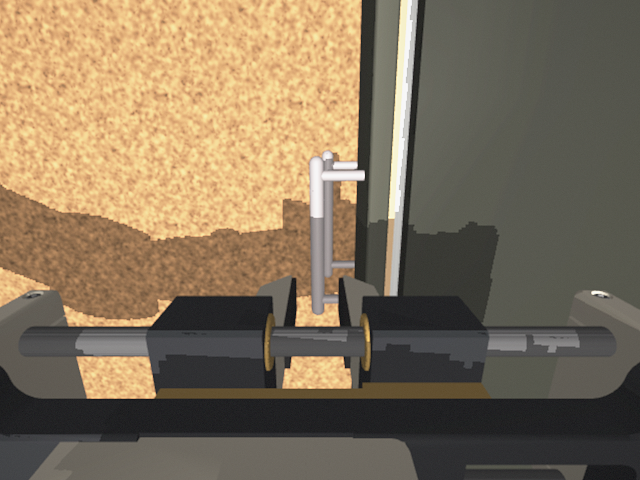

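The wrist view shows the bar from (316,160) to (318,312), which is where I predicted it, and centred between the fingers. I'll lower onto it.

Emit:
arm_command --deltas '[0, 0, 0, 0, 0, -0.04, 19, 0, 0, 0, 0, 0, -0.07, 19, 0, 0, 0, 0, 0, -0.085, 19, 0, 0, 0, 0, 0, -0.095, 19, 0, 0, 0, 0, 0, -0.104, 19, 0, 0, 0, 0, 0, -0.104, 19]'

```text
clock: 2.55
position: [0.5949, -0.0844, 0.1412]
ee_rot: [-2.157, -2.283, 0.001]
force: [0.1, 0.0, 0.4]
width: 0.214
gripper_force: 0.0
```

Emit:
arm_command --deltas '[0, 0, 0, 0, 0, 0, 5, 0, 0, 0, 0, 0, 0, 5, 0, 0, 0, 0, 0, 0, 5, 0, 0, 0, 0, 0, 0, 5]' --force 25

```text
clock: 2.95
position: [0.5957, -0.0843, 0.1425]
ee_rot: [2.156, 2.283, 0.001]
force: [-1.5, -0.4, 3.6]
width: 0.108
gripper_force: 25.0
```

Emit:
arm_command --deltas '[0, 0, 0, -0.015, -0.001, 0, 5, 0, 0, 0, -0.035, -0.002, 0, 5, 0, 0, 0, -0.055, -0.003, 0, 5, 0, 0, 0, -0.075, -0.004, 0, 5, 0, 0, 0, -0.095, -0.005, 0, 5, 0, 0, 0, -0.115, -0.0065, 0, 5, 0, 0, 0, -0.13, -0.0075, 0, 5, 0, 0, 0, -0.14, -0.008, 0, 5, 0, 0, 0, -0.145, -0.008, 0, 5, 0, 0, 0, -0.148, -0.0085, 0, 5, 0, 0, 0, -0.148, -0.0085, 0, 5, 0, 0, 0, -0.148, -0.0085, 0, 5]'

```text
clock: 4.15
position: [0.4479, -0.0937, 0.1424]
ee_rot: [2.157, 2.282, -0.0]
force: [-0.9, -6.1, 7.2]
width: 0.114
gripper_force: 25.0
```

Emit:
arm_command --deltas '[0, 0, 0, 0, 0, 0, 18, 0, 0, 0, 0, 0, 0, 18, 0, 0, 0, 0, 0, 0, 18, 0, 0, 0, 0, 0, 0.03, 18, 0, 0, 0, 0, 0, 0.07, 18, 0, 0, 0, 0, 0, 0.12, 18, 0, 0, 0.05, -0.01, 0, 0.16, 40, 0, 0, 0.15, -0.02, 0, 0.16, 50, 0, 0, 0.3, -0.02, 0, 0.16, 50, 0, 0, 0.5, -0.02, 0, 0.16, 50, 0, 0, 0.7, -0.02, 0, 0.16, 50, 0, 0, 0.9, -0.02, 0, 0.16, 50, 0, 0, 1, -0.02, 0, 0.16, 50, 0, 0, 1, -0.02, 0, 0.16, 50, 0, 0, 1, -0.02, 0, 0.16, 50, 0, 0, 1, -0.02, 0, 0.16, 50, 0, 0, 1, -0.02, 0, 0.16, 50, 0, 0, 1, -0.02, 0, 0.16, 50, 0, 0, 1, -0.02, 0, 0.16, 50]'

```text
clock: 6.05
position: [0.4271, -0.0926, 0.3016]
ee_rot: [0.083, -3.14, -0.001]
force: [-0.0, -0.2, 0.2]
width: 0.546
gripper_force: 0.0
```

```bash
python3 - <<'E'
from h import *
im=optics.get_image("wrist");s=sensors.observe();print(s["clock"],s["position"],s["ee_rot"],s["joints"])
top=optics.get_image("top")
for n,i in(("wrist",im),("top",top)):
    h=cv2.cvtColor(i,cv2.COLOR_BGR2HSV)
    m=cv2.inRange(h,(5,170,120),(17,255,255)); k,l,st,c=cv2.connectedComponentsWithStats(m)
    for j in range(1,k):
        if st[j,4]>15: print(n,st[j],c[j],onz(n,c[j],.151))
cv2.imwrite("pics/w2.png",np.hstack([cv2.resize(im,(400,300)),cv2.resize(top[60:300,200:520],(400,300))]))
E
```

```text
6.1 [ 0.42716539 -0.09258856  0.3016498 ] [ 8.38562638e-02 -3.14025555e+00 -3.89565187e-04] [ 0.6805051   0.13513821 -0.64887128  1.87362444  0.08859729  1.16172484
  1.62489209]
top [146  26  36   3  37] [163.02702703  26.08108108] [1.09151807 0.46894217 0.151     ]
top [204  27 107   2 109] [257.11926606  27.44036697] [1.09179417 0.21129234 0.151     ]
top [334  29  60   2  61] [363.95081967  29.01639344] [ 1.09201556 -0.08168957  0.151     ]
top [399  30  41   1  41] [419.  30.] [ 1.09164411 -0.23284497  0.151     ]
top [463  31  54   1  54] [489.5  31. ] [ 1.09190373 -0.42660677  0.151     ]
top [173  38 110   2 111] [227.58558559  38.41441441] [1.05952007 0.29138209 0.151     ]
top [308  40  63   2  64] [339.46875  40.03125] [ 1.05981932 -0.01483546  0.151     ]
top [374  41  38   1  38] [392.5  41. ] [ 1.05939013 -0.16016262  0.151     ]
top [434  42  63   1  63] [465.  42.] [ 1.05971886 -0.35902481  0.151     ]
top [49 65  2 12 16] [49.75 70.5 ] [0.96196658 0.77220896 0.151     ]
top [584  74  26   1  26] [596.5  74. ] [ 0.97534843 -0.7181667   0.151     ]
top [553  92  11  69 661] [557.60060514 126.19969743] [ 0.82851692 -0.60880011  0.151     ]
top [393 212   7  13  53] [396.33962264 218.03773585] [ 0.5720509  -0.17188796  0.151     ]
top [619 281   1  16  16] [619.  288.5] [ 0.39252115 -0.76344399  0.151     ]
top [620 316   1  16  16] [620.  323.5] [ 0.30052457 -0.76351077  0.151     ]
top [ 43 443  24   1  24] [ 54.5 443. ] [-0.02491922  0.71086704  0.151     ]
```

View pics/w2.png

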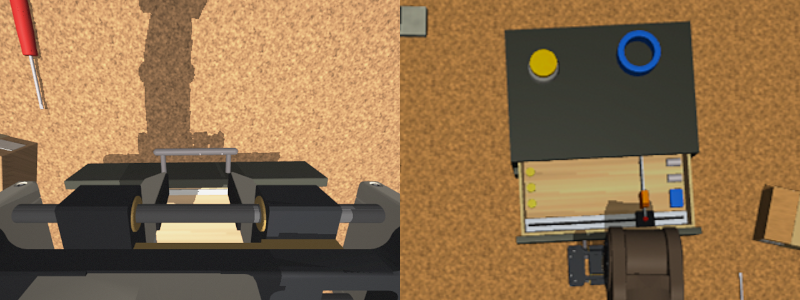

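The tab shows in the top view near full-image (396,218), which is about (0.570, -0.173). That agrees with handle + 117 mm. I'll hover over it and check with the wrist camera.

Emit:
arm_command --deltas '[0, 0, 0, 0.045, -0.025, 0, 40, 0, 0, 0, 0.09, -0.05, -0.01, 40, 0, 0, 0, 0.125, -0.07, -0.04, 40, 0, 0, 0, 0.143, -0.081, -0.08, 40, 0, 0, 0, 0.143, -0.081, -0.08, 40, 0, 0, 0, 0.143, -0.081, -0.08, 40, 0, 0, 0, 0.143, -0.081, -0.08, 40]'

```text
clock: 6.85
position: [0.5705, -0.1729, 0.2233]
ee_rot: [-0.09, 3.139, -0.0]
force: [0.1, -0.7, -0.1]
width: 0.437
gripper_force: 0.0
```

```bash
python3 - <<'E'
from h import *
im=optics.get_image("wrist");s=sensors.observe();print(s["clock"],s["position"],s["ee_rot"])
h=cv2.cvtColor(im,cv2.COLOR_BGR2HSV)
for nm,lo,hi,z in(("or",(6,150,80),(19,255,255),.151),("red",(0,150,60),(4,255,255),.1325)):
    m=cv2.inRange(h,lo,hi); k,l,st,c=cv2.connectedComponentsWithStats(m)
    for j in range(1,k):
        if st[j,4]>60: print(nm,st[j],c[j],onz("wrist",c[j],z))
print(proj("wrist",[.570,-.173,.151]))
cv2.imwrite("pics/w3.png",im)
E
```

```text
6.9 [ 0.57061638 -0.17296223  0.2237403 ] [-9.01478849e-02  3.13772058e+00 -1.12839086e-03]
or [ 309  214   21   66 1179] [318.96861747 248.53519932] [ 0.56415786 -0.1721685   0.151     ]
red [312 184  14  14 160] [318.6125  190.24375] [ 0.5279905  -0.17444105  0.1325    ]
[[317.24074072 256.5590555 ]]
```

View pics/w3.png

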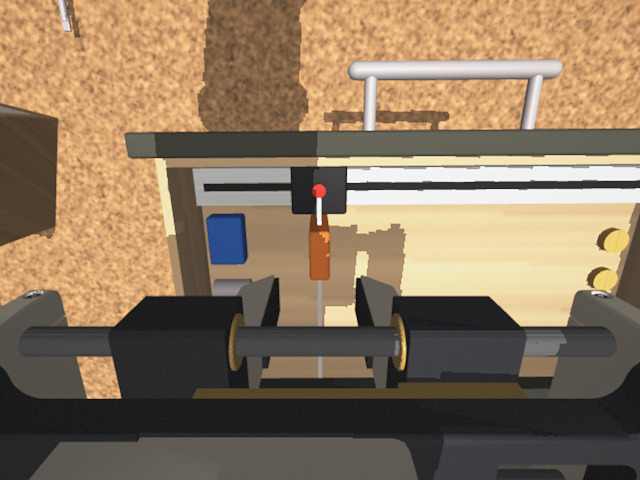

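The wrist view shows the orange tab at (319,248), centred between the fingers, and the red pin at (319,190). Pin + 42 mm puts the tab at (0.570, -0.172), with the divider at about 0.010. I'll lower and grip.

Emit:
arm_command --deltas '[0, 0, 0, -0.001, 0.001, -0.03, 40, 0, 0, 0, -0.001, 0.001, -0.06, 40, 0, 0, 0, -0.001, 0.001, -0.078, 40, 0, 0, 0, -0.001, 0.001, -0.086, 40, 0, 0, 0, -0.001, 0.001, -0.086, 40]'

```text
clock: 7.4
position: [0.5691, -0.1725, 0.1364]
ee_rot: [-0.09, 3.14, -0.001]
force: [0.5, 0.1, -0.6]
width: 0.439
gripper_force: 0.0
```

Emit:
arm_command --deltas '[0, 0, 0, 0, 0, 0, 8, 0, 0, 0, 0, 0, 0, 8, 0, 0, 0, 0, 0, 0, 8, 0, 0, 0, 0, 0, 0, 8, 0, 0, 0, 0, 0, 0, 8, 0, 0, 0, 0, 0, 0, 8]' --force 20

```text
clock: 8.0
position: [0.5698, -0.1718, 0.1365]
ee_rot: [-0.092, 3.139, 0.001]
force: [-0.9, 3.2, 6.2]
width: 0.155
gripper_force: 20.0
```

Emit:
arm_command --deltas '[0, 0, 0, -0.0005, 0.008, 0, 8, 0, 0, 0, -0.001, 0.018, 0, 8, 0, 0, 0, -0.0015, 0.028, 0, 8, 0, 0, 0, -0.002, 0.038, 0, 8, 0, 0, 0, -0.003, 0.048, 0, 8, 0, 0, 0, -0.003, 0.056, 0, 8, 0, 0, 0, -0.0035, 0.06, 0, 8, 0, 0, 0, -0.0035, 0.06, 0, 8, 0, 0, 0, -0.0035, 0.06, 0, 8]'

```text
clock: 8.9
position: [0.5663, -0.1126, 0.1365]
ee_rot: [-0.09, 3.139, -0.0]
force: [0.0, -0.2, 6.9]
width: 0.148
gripper_force: 20.0
```

Emit:
arm_command --deltas '[0, 0, 0, 0, 0.002, 0, 8, 0, 0, 0, 0, 0.004, 0, 8, 0, 0, 0, 0, 0.004, 0, 8]'

```text
clock: 9.2
position: [0.5663, -0.1099, 0.1365]
ee_rot: [-0.089, 3.139, -0.002]
force: [-0.3, -2.6, 7.8]
width: 0.152
gripper_force: 20.0
```

Emit:
arm_command --deltas '[0, 0, 0, 0, 0.002, 0, 8, 0, 0, 0, 0, 0.004, 0, 8, 0, 0, 0, 0, 0.004, 0, 8]'

```text
clock: 9.5
position: [0.5664, -0.1053, 0.1365]
ee_rot: [-0.09, 3.139, -0.001]
force: [-0.9, -1.7, 7.2]
width: 0.153
gripper_force: 20.0
```

Emit:
arm_command --deltas '[0, 0, 0, 0, 0.002, 0, 8, 0, 0, 0, -0.0005, 0.004, 0, 8, 0, 0, 0, -0.0005, 0.004, 0, 8]'

```text
clock: 9.8
position: [0.566, -0.1011, 0.1365]
ee_rot: [-0.09, 3.139, -0.001]
force: [-1.0, -0.7, 6.9]
width: 0.149
gripper_force: 20.0
```

Emit:
arm_command --deltas '[0, 0, 0, 0, 0.002, 0, 8, 0, 0, 0, 0, 0.004, 0, 8, 0, 0, 0, 0, 0.004, 0, 8]'

```text
clock: 10.1
position: [0.5659, -0.097, 0.1365]
ee_rot: [-0.09, 3.139, -0.001]
force: [-0.3, -0.8, 6.5]
width: 0.154
gripper_force: 20.0
```

Emit:
arm_command --deltas '[0, 0, 0, 0, 0.002, 0, 8, 0, 0, 0, -0.0005, 0.004, 0, 8, 0, 0, 0, -0.0005, 0.004, 0, 8]'

```text
clock: 10.4
position: [0.5655, -0.093, 0.1365]
ee_rot: [-0.09, 3.139, -0.001]
force: [-1.5, -1.2, 5.5]
width: 0.155
gripper_force: 20.0
```

Emit:
arm_command --deltas '[0, 0, 0, 0, 0.002, 0, 8, 0, 0, 0, 0, 0.004, 0, 8, 0, 0, 0, 0, 0.004, 0, 8]'

```text
clock: 10.7
position: [0.5654, -0.0889, 0.1365]
ee_rot: [-0.09, 3.139, -0.001]
force: [-1.3, -0.7, 7.9]
width: 0.149
gripper_force: 20.0
```

Emit:
arm_command --deltas '[0, 0, 0, 0, 0.002, 0, 8, 0, 0, 0, -0.0005, 0.004, 0, 8, 0, 0, 0, -0.0005, 0.004, 0, 8]'

```text
clock: 11.0
position: [0.5651, -0.084, 0.1365]
ee_rot: [-0.091, 3.138, 0.001]
force: [0.8, 2.8, 6.1]
width: 0.148
gripper_force: 20.0
```

Emit:
arm_command --deltas '[0, 0, 0, 0, 0.002, 0, 8, 0, 0, 0, 0, 0.004, 0, 8, 0, 0, 0, 0, 0.004, 0, 8]'

```text
clock: 11.3
position: [0.5648, -0.0796, 0.1365]
ee_rot: [-0.092, 3.139, 0.001]
force: [-0.4, 2.6, 7.1]
width: 0.151
gripper_force: 20.0
```

The force has turned forward (+2.7 N), so the ball is falling in. I'll go on in smaller steps.

Emit:
arm_command --deltas '[0, 0, 0, 0, 0.001, 0, 8, 0, 0, 0, 0, 0.002, 0, 8, 0, 0, 0, 0, 0.002, 0, 8]'

```text
clock: 11.6
position: [0.5649, -0.0793, 0.1365]
ee_rot: [-0.09, 3.139, -0.001]
force: [-0.7, -2.1, 7.1]
width: 0.153
gripper_force: 20.0
```

Emit:
arm_command --deltas '[0, 0, 0, 0, 0.001, 0, 8, 0, 0, 0, 0, 0.002, 0, 8, 0, 0, 0, 0, 0.002, 0, 8]'

```text
clock: 11.9
position: [0.5649, -0.0791, 0.1365]
ee_rot: [-0.087, 3.139, -0.004]
force: [-0.5, -7.2, 7.5]
width: 0.149
gripper_force: 20.0
```

The divider is held at y ≈ -0.0793 while the resistance builds, so it is seated. I'll back the command off to take the load off and check the pin.

Emit:
arm_command --deltas '[0, 0, 0, 0, -0.002, 0, 8, 0, 0, 0, 0, -0.003, 0, 8, 0, 0, 0, 0, -0.003, 0, 8, 0, 0, 0, 0, -0.003, 0, 8, 0, 0, 0, 0, -0.003, 0, 8]'

```text
clock: 12.4
position: [0.5649, -0.0794, 0.1365]
ee_rot: [-0.091, 3.139, 0.0]
force: [-0.6, 0.7, 7.3]
width: 0.153
gripper_force: 20.0
```

```bash
python3 - <<'E'
from h import *
im=optics.get_image("wrist");s=sensors.observe();print(s["clock"],s["position"],s["force"],s["gripper_force"])
w=optics.get_image("top")
cv2.imwrite("pics/w4.png",np.hstack([cv2.resize(im[60:260,200:440],(480,400)),cv2.resize(w[180:260,300:364],(320,400))]))
E
```

```text
12.45 [ 0.56493062 -0.0793863   0.13651568] [-1.06669843  0.94705352  6.63038652] 19.99859869480133
```

View pics/w4.png

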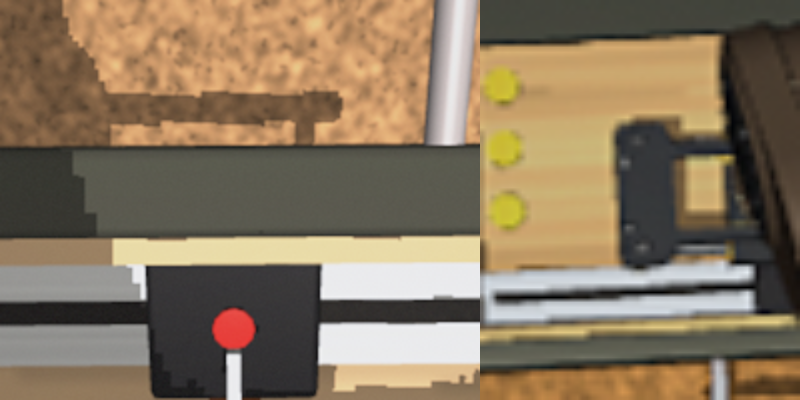

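The wrist crop shows the red pin as a flat disc, flush with the carriage, at crop (234,329). The divider stayed put while the command moved back 3 mm, the residual side force is about 1 N and the grip is 20 N. I'm handing it in.

```bash
python3 -c "
from cell import arm
print(arm.sign_off())"
```

```text
the job is handed in; nothing more can be done
None
```

I pulled the top drawer about 148 mm and slid the divider left until it clicked into its notch with the red pin down. I handed the job in still gripping the tab at 20 N; the hand-in gave no verdict.

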